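# Set the range dial of a capacitor tester and hold its test button

## Task

A fan capacitor stands ready in the socket of the bench tester. With a fingertip, push the upright tab of the range selector round, either way, until it has clicked home at the four-dot mark, then press the test button fully down and finish while still holding it down. Only push and press: do not pinch the tab, do not press the button on any other range, do not shift or lift the tester, and leave the capacitor and everything lying about where it is.

Things in the scene. Friction and masses are not known exactly. Their poses are not given: they have to be found in the camera images.
- tester: Bench component tester: grey steel case, rubber feet, aluminium top panel, 5.5 kg, loose on the bench. Origin on the bench plane straight below the dial axis. The case spans x -120 to +120, y -125 to +315 mm; panel top at z = 85 mm. At yaw 0 its front (-x) faces the robot. The range dial is round (0, 0), the test button at (-60, 165), the capacitor socket at (58, 268).
- meter (a point): Middle of the moving-coil meter, at panel height: a black frame 84 x 104 mm and 23 mm high with a white face, behind the test button. Other things on the panel, in the tester's x, y in mm: two binding posts 20 mm high at (-82, 236) and (-82, 278), a fuse cap and a rocker switch under 13 mm high at (-25, 240) and (-25, 285).
- dial_axis (a point): Centre of the range dial, on its upright axis at panel height (z = 85 mm), axes as the tester's. Round it a flat white square plate, 222 mm wide, has six marks of one to six black dots, 79 to 108 mm from the axis. Counter-clockwise from the tester's +x: one dot at 150 degrees, two at 90, three at 30, four (two by two) at -30, five at -90, six at -150.
- selector (a joint): Angle of the range selector, rad, growing counter-clockwise from above; 0 (or a full turn, 6.283) = tab at four dots, each mark 1.047 apart. It turns freely past all marks either way. A sprung roller clicks it into each mark: 2 to 4 N at the tab moves it off, and once past half-way it runs on into the next mark by itself and stays. It starts at any mark but four dots.
- tab (a point): Middle of the selector's black upright finger tab; x points out from the axis, z up, y counter-clockwise. The tab is 20 mm long (52 to 72 mm from the axis), 12 mm thick across, and rises from 6 to 38 mm above the panel, with a white line on top. It stands at the rim of a black disc 94 mm across, whose top is 11 mm above the panel; a grey hub 40 mm across rises to 19 mm.
- four_dots (a point): Where the middle of the tab stands when it is home at the four-dot mark: 62 mm from the dial axis, 22 mm above the panel, fixed to the tester.
- press_top (a point): Middle of the top of the test button, a black round push button 32 mm across in a grey collar 48 mm across and 12 mm high; its top is 22 mm above the panel (z = 107 mm) when up, and is pressed straight down.
- press (a joint): Travel of the test button, m: 0 up, 0.006 fully down. A spring lifts it: 1.5 N to start it, 5 N to hold it fully down. The meter needle swings over as it goes down.
- socket (a point): Middle of the capacitor socket at the panel's surface: a black ring 52 mm across outside, 43 mm inside, 16 mm high.
- capacitor: Aluminium can capacitor, 40 mm diameter, 75 mm tall, 90 g, standing loose and upright in the socket; origin at the middle of its underside (its top stands 161 mm above the bench).
- bearing: Ball bearing, 40 mm diameter, 12 mm high, lying on the tester's panel at its far right corner, beside the dial; origin at its underside.
- stator: Copper-wound fan motor core, 110 mm diameter, 34 mm high, with a 17 mm shaft standing up to 120 mm, on the bench to the right of the tester, beside the dial; origin at the middle of its underside.
- winding: Ring-shaped wound stator, 104 mm diameter, 38 mm high, on the bench in front of the tester; origin at the middle of its underside.
- spool: Spool of copper wire, 80 mm diameter, 68 mm high, on the bench to the right of the tester; origin at the middle of its underside.
- screwdriver: Screwdriver, 200 mm long, lying on the bench in front of the dial.
- pliers: Pliers, 160 mm long, 16 mm high, lying on the bench in front of the tester's left part.
- tin: Small tin of brass bits, 72 mm diameter, 45 mm high, on the bench behind the tester; origin at the middle of its underside.
Not all that is in view belongs to the job. What is shaped like the capacitor but brown or pink is not meant.

How it is judged (in metres and radians):
On the way:
1. the selector's tab is home at the four-dot mark (within 9 mm), at rest, with the test button still up (horizontal distance between tab and four_dots below 0.009 m and value of joint press below 0.001 m and velocity of joint selector between -0.2 and 0.2 rad/s), for 0.3 s.
At the end, for the whole second after the job is handed in: The selector's tab is within 9 mm of its home at the four-dot mark, the test button is held at least 4.8 of its 6 mm down through the last second, and the capacitor still stands upright in its socket (within 6 mm and 0.15 rad) (horizontal distance between tab and four_dots below 0.009 m and value of joint press above 0.0048 m and horizontal distance between capacitor and socket below 0.006 m and angle between capacitor's own z axis and vertical below 0.15 rad and linear speed of tester below 0.02 m/s); the arm keeps its last pose, push and grip.
It fails at once if the test button is pressed (beyond 2 mm) on another range (value of joint press above 0.002 m and not (horizontal distance between tab and four_dots below 0.009 m)).
It fails at once if the tab is pinched: held between the fingers, the grasp point centred on it to 4 mm, with more than 2 N (y of the grasp point in the frame of tab between -0.004 and 0.004 m and x of the grasp point in the frame of tab between -0.02 and 0.02 m and z of the grasp point in the frame of tab below 0.03 m and contact force between the fingers and tester above 2 N).
It fails at once if the tester is shifted or lifted by more than 20 mm (distance of tester from where it was at the start of the episode above 0.02 m).
It fails at once if the capacitor is lifted or knocked out of place by more than 12 mm (distance of capacitor from where it was at the start of the episode above 0.012 m).
It fails at once if anything lying about (bearing, wound core, ring winding, spool, screwdriver, pliers, tin) is lifted, carried or knocked more than 25 mm away (distance of any of bearing, stator, winding, spool, screwdriver, pliers, tin from where it was at the start of the episode above 0.025 m).
It also fails if it takes over 51 s, if anything falls off the work surface, if the arm or the gripper's body presses on something with over 40 N, if the wrist force passes 120 N, or if a joint passes its speed limit or range.

## Robot

A 6-joint arm with a two-finger parallel gripper is mounted at the origin on the work surface. World frame = base frame: x ahead of the robot, y to its left, z up, the work surface at z = 0. Lengths are in mm, angles in rad, forces in N, time in s.
With the tool pointing down it reaches from about 400 to 825 mm from the base axis. Payload 7 kg.
Tool frame: the origin (TCP) lies midway between the tips of the shut fingers; the grasp point (between the pads) lies 19 mm behind it; x points along the fingers, z is the direction in which the jaws open and shut, and the axes are right-handed (so a half turn about x gives the same grasp; the last joint's range is limited). The gripper opens to 88 mm and grips with 3 to 60 N. Pads are 19 mm wide; open, the fingers measure 130 mm over their backs; the gripper's body (78 mm by 193 mm) begins 47 mm behind the grasp point.
Start: joints at [1.537, 0.359, 0.012, 0, -1.224, -0.288], TCP at [213.494, 640.325, 226.561] pointing down, gripper open.
Joint ranges: [-3.07, 3.07], [-1.43, 2.12], [-1.02, 1.25], [-3.03, 1.67], [-3.05, -0], [-3.03, 3.03]. Speed limits (rad/s): [2.39, 2.39, 3.01, 3.14, 3.14, 3.14].

## Interface

Orientations are given as a unit quaternion [x, y, z, w].
In Python, from rig import arm gives the robot as it stands. The module is installed in compiled form; this text tells all that it offers.
- The arm moves only by the tool jog_arm, never from a script. Its argument "steps" is a list of rows, each a list of 3 entries, a list of its own where there are three numbers: the gripper command: -1 is fully open, 1 is shut, values between are in proportion, then the shift along the tool's x, y, z in cm, then the turn about the tool's x in rad. In form: [[fingers, [x, y, z], roll], ...]. A call has exactly 8 rows; each row shifts and turns the commanded pose from where the row before left it, along the tool's axes as they then stand; what a row does not reach is not made up. A row lasts 1/12 s, in which the tool goes at most 41.7 mm and 7.16 degrees, less where a joint would pass 70% of its speed; a pose out of reach is approached as far as the arm can. A call is refused whole if a number of a shift passes 4.17 or a number of a turn 0.125, either way. A call with a gripper value outside its range is refused whole. The fingers move at their own pace and stop on an object; "force" is the grip in N (left out, the last holds). Time passes only in rows, so rows that do not move let the fingers close, or fill a call up. It gives the time, the measured TCP pose, the force and the opening at its end, in the units of the state.
- arm.sense(): the state, without advancing time (a new reading comes with each control period).
- arm.read_camera(name): name is "side" or "top" or "wrist"; returns a dict with "frame" (400x640x3 uint8, red, green, blue), "depth" (400x640 float32, mm along the optical axis (not along the pixel's ray), 0 where there is no reading), "mtx" (3x3 intrinsics, pixels), "R" (3x3) and "t" (3): a world point X has camera coordinates R X + t; the wrist camera has in their place "T_tool_cam" (4x4, takes a point from camera to tool coordinates, whose origin is the TCP and whose axes are the tool frame's). Camera axes: x right, y down, z forward; pixel columns grow to the right and rows downward; lengths in mm; the calibration is good to about 2 mm. A picture is of the moment at which its call begins: read the wrist's pose just before it.
- arm.finish_job(): hands the job in, once; it reports no verdict.
The state is a dict: "clock": time; "joint_positions": joint angles; "qd": joint speeds; "joint_efforts": joint torques, N m; "position": TCP position; "tool_rot": TCP orientation; "force": force on the tool from outside, world axes, zero at the start; "ft_torque": the same for the moment, N m; "finger_gap": finger opening in mm.
Only numpy, scipy, OpenCV 4.12 (cv2) and the standard library are available. Lean on these libraries where they do the work, as an engineer would, in place of code of your own. Each camera call takes 0.05 s, during which the arm holds its last target. There are 200 camera calls.

## Working session

There is one attempt and no reset: what is moved stays moved. The work goes in short steps, Python scripts to look and compute and a tool call to move; the robot and the scene stay as the last step left them, time stands still between calls to the robot, and variables do not carry over. Pictures are saved under pics/ and viewed, about 8 in all and at most 12, crops included, and the job is handed in when it is done.

Besides the shell and the picture viewer there is one more tool, called after "Request:" in YAML: its name, and indented under it one key for each argument. jog_arm: Moves the arm, as the interface text tells. Its arguments: {"type":"object","properties":{"steps":{"type":"array","items":{"type":"array"}},"force":{"type":"number"}},"required":["steps"]}

```bash
mkdir -p pics; cat > h.py <<'E'
import numpy as np, cv2
from rig import arm
from scipy.spatial.transform import Rotation as Ro
def cam(n):
    s=arm.sense(); c=arm.read_camera(n)
    if n=='wrist':
        T=np.eye(4);T[:3,:3]=Ro.from_quat(s['tool_rot']).as_matrix();T[:3,3]=s['position']
        W=T@c['T_tool_cam']
    else:
        W=np.eye(4);W[:3,:3]=c['R'].T;W[:3,3]=-c['R'].T@c['t']
    return c,W
def cloud(c,W):
    v,u=np.mgrid[:400,:640]; z=c['depth']; K=c['mtx']
    P=np.stack([(u-K[0,2])/K[0,0]*z,(v-K[1,2])/K[1,1]*z,z],-1)
    X=P@W[:3,:3].T+W[:3,3]; X[z==0]=np.nan
    return X
E
python3 - <<'E'
from h import *
s=arm.sense();print(s);print(Ro.from_quat(s['tool_rot']).as_matrix().round(3))
c,W=cam('top');X=cloud(c,W);np.save('top.npy',X);cv2.imwrite('pics/top.png',c['frame'][:,:,::-1])
c,W=cam('wrist');print(W.round(2));X=cloud(c,W);np.save('wr.npy',X);cv2.imwrite('pics/wr.png',c['frame'][:,:,::-1])
E
```

```text
{'clock': 0.0, 'joint_positions': array([ 1.53714295e+00,  3.59378303e-01,  1.10393609e-02, -3.74283929e-04,
       -1.22411299e+00, -2.88114410e-01]), 'qd': array([ 1.07770052e-04,  1.52790546e-04, -1.10241291e-03, -1.39233280e-03,
        1.63914585e-04, -3.99487422e-05]), 'joint_efforts': array([-9.23747939e-04, -5.82714558e+01,  2.93051273e+01,  6.99724853e+00,
        6.86983185e-03, -1.68769852e-04]), 'position': array([213.31739076, 639.86917477, 225.61541541]), 'tool_rot': array([-0.57320809, -0.41302399,  0.57412102, -0.41379793]), 'force': array([-0.08209878, -0.42898625, -0.44235829]), 'ft_torque': array([ 0.01935119,  0.03176671, -0.03540472]), 'finger_gap': 87.7216970342664}
[[-0.     0.949 -0.316]
 [-0.002 -0.316 -0.949]
 [-1.     0.     0.002]]
[[-3.2000e-01 -9.1000e-01 -2.6000e-01  2.8482e+02]
 [-9.5000e-01  3.0000e-01  9.0000e-02  6.1670e+02]
 [ 0.0000e+00  2.8000e-01 -9.6000e-01  3.8312e+02]
 [ 0.0000e+00  0.0000e+00  0.0000e+00  1.0000e+00]]
```

View pics/top.png

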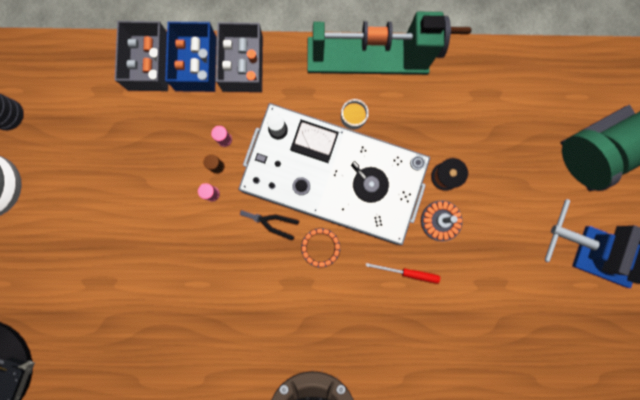

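Top view: the tester is yawed about -18°. The dial is near (371,184), the tab up-left near (358,168), the button at (302,186) and the capacitor at (279,128). Next I'll measure these points with depth and look closer.

```bash
python3 - <<'E'
from h import *
X=np.load('top.npy'); im=cv2.imread('pics/top.png')
z=X[...,2]
for n,(u,v) in dict(hub=(371,184),tabtop=(355,166),btn=(302,186),cap=(279,128),axis=(400,237),post=(256,180),bearing=(418,162)).items(): print(n,X[v,u].round(1))
m=((z>75)&(z<95)&(X[...,0]>250)&(X[...,0]<1000)).astype(np.uint8)
n,l,st,ce=cv2.connectedComponentsWithStats(m); i=1+np.argmax(st[1:,4]); 
pts=X[l==i][:,:2].astype(np.float32); (cx,cy),wh,a=cv2.minAreaRect(pts); print(cx,cy,wh,a)
# fit box centre -> origin: tester centre at (0,95)
for yaw in [np.deg2rad(a+k*90) for k in range(-2,2)]:
    R=np.array([[np.cos(yaw),-np.sin(yaw)],[np.sin(yaw),np.cos(yaw)]]); print(np.rad2deg(yaw),np.array([cx,cy])-R@[0,95])
cv2.imwrite('pics/crop.png',cv2.resize(im[90:260,225:475],None,fx=3.2,fy=3.2,interpolation=cv2.INTER_CUBIC)[:544,:800])
E
```

```text
hub [ 601.2 -144.5  107.9]
tabtop [ 643.9 -103.4  120.9]
btn [595.3  27.2 104.9]
cap [726.8  81.5 160.6]
axis [ 470.1 -220.2   85.6]
post [609.9 141.9 102.1]
bearing [ 660.8 -267.3   90.5]
633.878173828125 -55.41658020019531 (440.54254150390625, 241.33087158203125) 71.72637939453125
-108.27362060546875 [543.66902939 -25.62882667]
-18.27362060546875 [ 604.0904203  -145.62572464]
71.72637939453125 [724.08731826 -85.20433373]
161.72637939453125 [663.66592736  34.79256424]
```

View pics/crop.png

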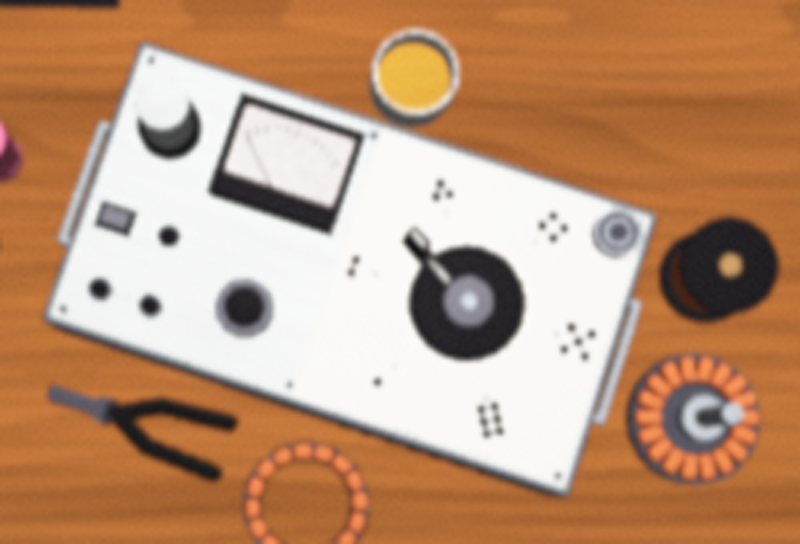

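View pics/wr.png

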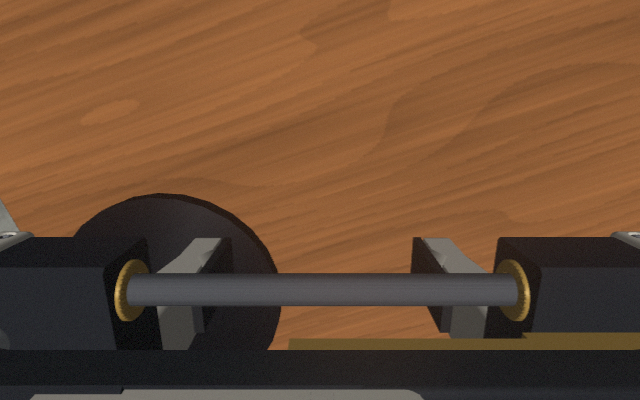

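Request:
jog_arm:
  steps:
    - [1,[0,2.3,2.5],0]
    - [1,[0,2.3,2.5],0]
    - [1,[0,2.3,2.5],0]
    - [1,[0,2.3,2.5],0]
    - [1,[0,2.3,2.5],0]
    - [1,[0,2.3,2.5],0]
    - [1,[0,2.3,2.5],0]
    - [1,[0,2.3,2.5],0]
  force: 20

```text
clock: 0.77
position: [325.0, 390.6, 226.3]
tool_rot: [-0.573, -0.413, 0.574, -0.414]
force: [0.6, -0.6, 0.2]
finger_gap: 39.9
```

Request:
jog_arm:
  steps:
    - [1,[0,2.3,2.5],0]
    - [1,[0,2.3,2.5],0]
    - [1,[0,2.3,2.5],0]
    - [1,[0,2.3,2.5],0]
    - [1,[0,2.3,2.5],0]
    - [1,[0,2.3,2.5],0]
    - [1,[0,2.3,2.5],0]
    - [1,[0,2.3,2.5],0]

```text
clock: 1.43
position: [436.2, 142.8, 226.6]
tool_rot: [0.574, 0.414, -0.574, 0.413]
force: [0.5, 1.0, -0.3]
finger_gap: 0.7
```

Request:
jog_arm:
  steps:
    - [1,[0,2.3,2.5],0]
    - [1,[0,2.3,2.5],0]
    - [1,[0,2.3,2.5],0]
    - [1,[0,2.3,2.5],0]
    - [1,[0,2.3,2.5],0]
    - [1,[0,2.3,2.5],0]
    - [1,[0,0,0],0]
    - [1,[0,0,0],0]

```text
clock: 2.1
position: [519.5, -43.1, 225.8]
tool_rot: [-0.574, -0.413, 0.575, -0.412]
force: [-0.3, 0.4, -0.1]
finger_gap: 0.4
```

```bash
python3 - <<'E'
from h import *
s=arm.sense();print(s['clock'],s['position'],s['finger_gap'],s['joint_positions'].round(2));print(Ro.from_quat(s['tool_rot']).as_matrix().round(3))
c,W=cam('wrist');print(W.round(2));X=cloud(c,W);np.save('wr.npy',X);cv2.imwrite('pics/wr2.png',c['frame'][:,:,::-1])
E
```

```text
2.1 [519.50963159 -43.13129054 225.77485628] 0.3872231864538544 [ 0.29  0.11 -0.32 -0.   -1.14  0.95]
[[-0.002  0.948 -0.32 ]
 [-0.    -0.32  -0.948]
 [-1.    -0.001  0.001]]
[[-3.2000e-01 -9.1000e-01 -2.6000e-01  5.9107e+02]
 [-9.5000e-01  3.1000e-01  9.0000e-02 -6.6760e+01]
 [ 0.0000e+00  2.8000e-01 -9.6000e-01  3.8314e+02]
 [ 0.0000e+00  0.0000e+00  0.0000e+00  1.0000e+00]]
```

View pics/wr2.png

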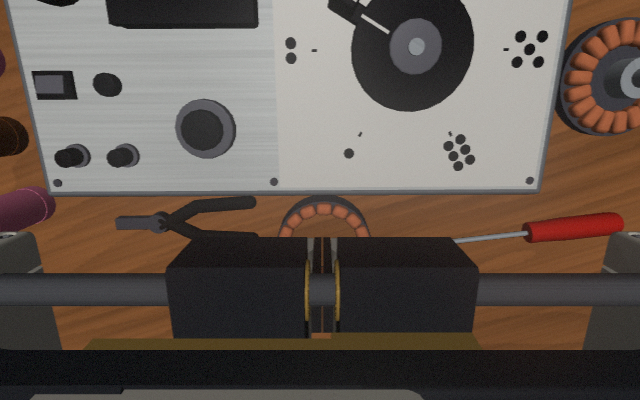

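Close view: dial hub at (417,46), tab at about (345,5), button at (205,130). The tab seems to point between the two- and three-dot marks, so I'll measure it.

```bash
cat >> h.py <<'E'
def circ(p):
    A=np.c_[2*p,np.ones(len(p))];b=(p**2).sum(1);s=np.linalg.lstsq(A,b,rcond=None)[0];return s[:2],np.sqrt(s[2]+s[:2]@s[:2])
E
python3 - <<'E'
from h import *
X=np.load('wr.npy');im=cv2.imread('pics/wr2.png');z=X[...,2];v,u=np.mgrid[:400,:640]
def box(a,b,c,d): return (u>=a)&(u<b)&(v>=c)&(v<d)
def rep(n,m): 
    p=X[m]; q,r=cv2.minEnclosingCircle(p[:,:2].astype(np.float32)); print(n,len(p),p.mean(0).round(1),np.round(q,1),round(r,1))
rep('hub',box(380,450,10,85)&(z>101)&(z<110))
rep('btn',box(170,240,95,160)&(z>103)&(z<112))
rep('tab',box(300,400,0,60)&(z>117))
rep('tabtop',box(300,400,0,60)&(z>110))
X2=np.load('top.npy');z=X2[...,2]
m=box(340,375,150,180)&(z>115);print(X2[m].round(0)); p=X[box(260,570,0,190)]; p=p[(p[:,2]<88)&(p[:,2]>80)];print('panelz',p[:,2].mean())
# dots
K=None
g=cv2.cvtColor(im,cv2.COLOR_BGR2GRAY)
for n,(a,b,c,d) in dict(two=(278,305,33,68),five=(508,552,25,72),six=(440,480,130,175),one=(340,358,143,160)).items():
    m=box(a,b,c,d)&(g<70); print(n,X[m].mean(0).round(1))
E
```

```text
hub 2317 [ 603.3 -143.4  102.8] [ 603.1 -143.6] 19.9
btn 1258 [598.3  30.8 105.6] [598.1  31.2] 15.8
tab 140 [ 642.8 -103.1  120.7] [ 645.3 -102.6] 7.6
tabtop 203 [ 643.1 -102.1  118.5] [ 646.6 -102. ] 9.2
[[ 658. -101.  123.]
 [ 659. -104.  119.]
 [ 656.  -98.  122.]
 [ 656. -101.  123.]
 [ 656. -103.  124.]
 [ 654.  -96.  120.]
 [ 653.  -98.  124.]
 [ 653. -101.  123.]
 [ 654. -103.  122.]
 [ 654. -106.  122.]
 [ 654. -108.  121.]
 [ 651.  -96.  122.]
 [ 651.  -98.  125.]
 [ 651. -101.  125.]
 [ 651. -103.  122.]
 [ 650. -105.  126.]
 [ 651. -108.  122.]
 [ 649.  -96.  118.]
 [ 648.  -98.  123.]
 [ 649. -101.  121.]
 [ 649. -103.  122.]
 [ 649. -106.  123.]
 [ 649. -108.  122.]
 [ 648. -110.  125.]
 [ 647.  -99.  118.]
 [ 646. -101.  122.]
 [ 646. -103.  121.]
 [ 646. -106.  122.]
 [ 646. -108.  123.]
 [ 646. -110.  124.]
 [ 646. -113.  122.]
 [ 644. -101.  118.]
 [ 644. -103.  121.]
 [ 644. -106.  120.]
 [ 643. -108.  124.]
 [ 644. -111.  122.]
 [ 642. -104.  118.]
 [ 641. -105.  125.]
 [ 642. -108.  120.]
 [ 640. -106.  115.]]
panelz 84.7781559044773
two [632.8 -54.9  85.5]
five [ 573.6 -233.3   85.3]
six [nan nan nan]
one [540.6 -73.8  85.5]
```

Request:
jog_arm:
  steps:
    - [1,[0,2.8,0],0]
    - [1,[0,2.8,0],0]
    - [1,[0,2.8,0],0]
    - [1,[0,2.8,0],0]
    - [1,[2.5,0,0],0]
    - [1,[2.5,0,0],0]
    - [1,[2,0,0],0]
    - [1,[0,0,0],0]

```text
clock: 2.82
position: [622.8, -75.4, 151.9]
tool_rot: [-0.571, -0.415, 0.576, -0.412]
force: [-1.0, 0.5, -0.6]
finger_gap: 0.2
```

Request:
jog_arm:
  steps:
    - [1,[2,0,0],0]
    - [1,[1.5,0,0],0]
    - [1,[1.3,0,0],0]
    - [1,[0,0,0],0]
    - [1,[0,0,0],0]
    - [1,[0,0.4,0.2],0]
    - [1,[0,0.4,0.1],0]
    - [1,[0,0,0],0]

```text
clock: 3.48
position: [633.9, -82.5, 110.0]
tool_rot: [0.574, 0.413, -0.573, 0.414]
force: [-0.4, -0.3, -0.1]
finger_gap: 0.7
```

```bash
cat >> h.py <<'E'
O=np.array([603.1,-143.5]);Y=np.deg2rad(-18.5)
def ts(p): d=np.array(p)[...,:2]-O;c,s=np.cos(Y),np.sin(Y);return np.stack([d[...,0]*c+d[...,1]*s,-d[...,0]*s+d[...,1]*c],-1)
E
python3 - <<'E'
from h import *
s=arm.sense();print(s['clock'],s['position'],ts(s['position']),s['force'])
c,W=cam('wrist');X=cloud(c,W);cv2.imwrite('pics/wr3.png',c['frame'][:,:,::-1])
E
```

```text
3.4833 [633.909877   -82.48076779 109.96454453] [ 9.85604866 67.64209876] [-0.41237549 -0.27345018 -0.0927068 ]
```

View pics/wr3.png

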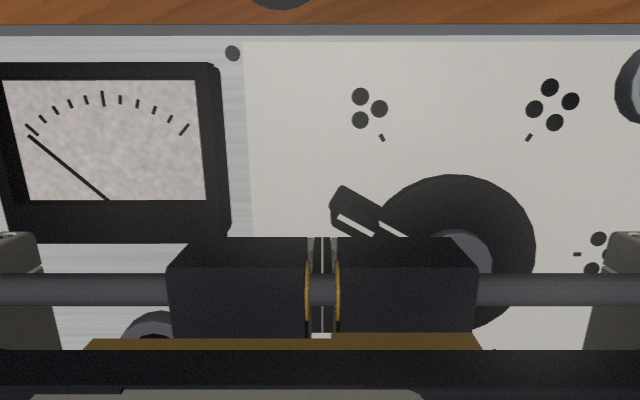

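Wrist view: the tab at (355,215) stands just ahead of the fingers, four dots are at (553,105), and the needle is at rest. I'll push clockwise.

Request:
jog_arm:
  steps:
    - [1,[0,0.5,0],0]
    - [1,[0,0.5,0],0]
    - [1,[0,0.5,0],0]
    - [1,[0,0.5,0],0]
    - [1,[0,0.5,0.1],0]
    - [1,[0,0.5,0.1],0]
    - [1,[0,0.5,0.1],0]
    - [1,[0,0,0],0]

```text
clock: 4.2
position: [666.2, -96.8, 108.6]
tool_rot: [0.574, 0.413, -0.573, 0.414]
force: [0.7, 0.2, 0.5]
finger_gap: 0.6
```

```bash
python3 - <<'E'
from h import *
s=arm.sense();print(s['clock'],s['position'],ts(s['position']),s['force'])
c,W=cam('wrist');X=cloud(c,W);cv2.imwrite('pics/wr4.png',c['frame'][:,:,::-1])
m=(X[...,2]>114)&(X[...,2]<128)&(np.mgrid[:400,:640][0]<240);p=ts(X[m]);p=p[(np.hypot(*p.T)<85)&(np.hypot(*p.T)>45)];q=p.mean(0);print(len(p),q,np.rad2deg(np.arctan2(q[1],q[0])))
E
```

```text
4.2 [666.19857799 -96.82326765 108.62483718] [45.0271296  64.28612204] [0.70426644 0.21663916 0.49686418]
42 [59.54279481 42.1645432 ] 35.30377786354703
```

View pics/wr4.png

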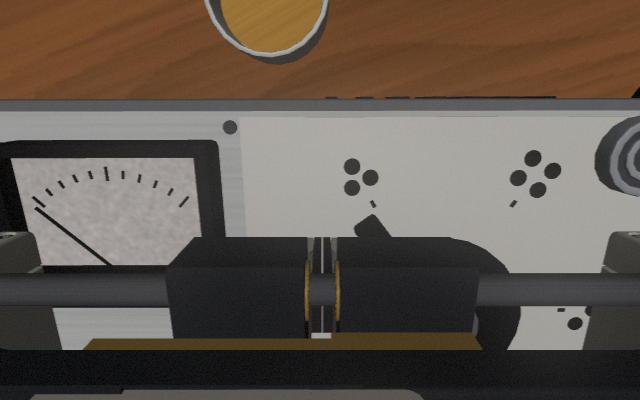

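The tab has clicked to three dots at (372,225). I'll keep pushing past halfway.

Request:
jog_arm:
  steps:
    - [1,[0,0.5,0.5],0]
    - [1,[0,0.5,0.5],0]
    - [1,[0,0.5,0.5],0]
    - [1,[0,0,0.5],0]
    - [1,[0,0,0.5],0]
    - [1,[0,0,0.5],0]
    - [1,[0,0,0.5],0]
    - [1,[0,0,0],0]

```text
clock: 4.92
position: [669.2, -134.9, 109.3]
tool_rot: [0.574, 0.413, -0.573, 0.414]
force: [0.5, -0.3, -0.7]
finger_gap: 0.1
```

Request:
jog_arm:
  steps:
    - [1,[0,0,0.4],0]
    - [1,[0,0,0.4],0]
    - [1,[0,-0.1,0.4],0]
    - [1,[0,-0.2,0.4],0]
    - [1,[0,-0.2,0.3],0]
    - [1,[0,0,0],0]
    - [1,[0,0,0],0]
    - [1,[0,0,0],0]

```text
clock: 5.58
position: [656.3, -150.9, 108.2]
tool_rot: [-0.573, -0.414, 0.574, -0.413]
force: [-0.1, 0.7, 0.0]
finger_gap: 0.3
```

```bash
python3 - <<'E'
from h import *
s=arm.sense();print(s['clock'],s['position'],ts(s['position']),s['force'])
c,W=cam('wrist');X=cloud(c,W);cv2.imwrite('pics/wr5.png',c['frame'][:,:,::-1])
m=(X[...,2]>114)&(X[...,2]<128)&(np.mgrid[:400,:640][0]<240);p=ts(X[m]);p=p[(np.hypot(*p.T)<85)&(np.hypot(*p.T)>45)];q=p.mean(0);print(len(p),q,np.rad2deg(np.arctan2(q[1],q[0])))
E
```

```text
5.5833 [ 656.27819178 -150.91420622  108.23588477] [52.78269937  9.84262073] [-9.68813308e-02  6.50200069e-01  3.09115359e-04]
227 [ 69.92258415 -15.20026868] -12.264544401746502
```

View pics/wr5.png

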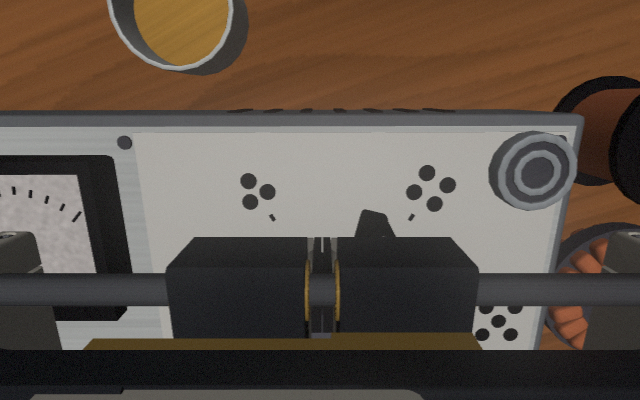

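The tab, at about (376,225), is past halfway but short of the four-dot tick at (411,217). I'll push on a little, then back off and measure.

Request:
jog_arm:
  steps:
    - [1,[0,0,0.3],0]
    - [1,[0,-0.1,0.3],0]
    - [1,[0,-0.1,0.2],0]
    - [1,[0,0,0],0]
    - [1,[0,0,0],0]
    - [1,[0,0,-1.0],0]
    - [1,[0,-3.0,-1.5],0]
    - [1,[0,-4.0,0],0]

```text
clock: 6.3
position: [596.1, -110.2, 107.7]
tool_rot: [0.574, 0.413, -0.574, 0.414]
force: [0.1, 1.1, 0.4]
finger_gap: 0.2
```

```bash
cat >> h.py <<'E'
def tab(save=None,lim=400):
    s=arm.sense();print(s['clock'],s['position'].round(1),ts(s['position']).round(1),s['force'].round(1))
    c,W=cam('wrist');X=cloud(c,W)
    if save: cv2.imwrite(save,c['frame'][:,:,::-1])
    m=(X[...,2]>117)&(X[...,2]<128)&(np.mgrid[:400,:640][0]<lim);p=ts(X[m]);r=np.hypot(*p.T);p=p[(r<80)&(r>45)]
    q,_=cv2.minEnclosingCircle(p.astype(np.float32));print(len(p),np.round(q,1),np.rad2deg(np.arctan2(q[1],q[0])), 'off home',np.hypot(q[0]-53.7,q[1]+31))
E
python3 - <<'E'
from h import *
tab('pics/wr6.png',240)
E
```

```text
6.3 [ 596.1 -110.2  107.7] [-17.2  29.3] [0.1 1.1 0.4]
1642 [ 57.8 -23.7] -22.27061471325638 off home 8.402056208192068
```

View pics/wr6.png

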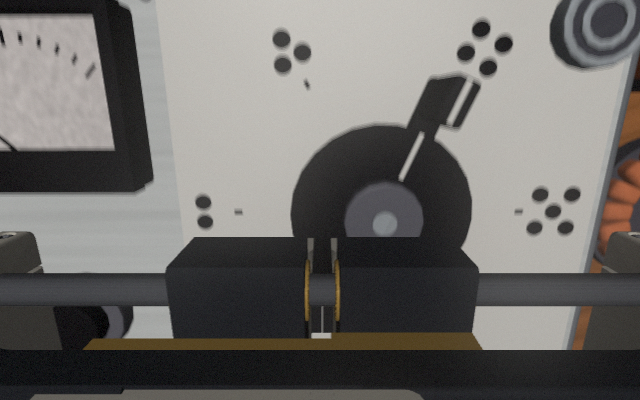

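Now well seen: the tab is at (445,100), its white line at about (463,102), the disc line runs (402,178)–(423,135), and the four dots are at (485,48). I'll get its angle by ray-casting those points.

```bash
python3 - <<'E'
from h import *
c,W=cam('wrist');X=cloud(c,W);K=c['mtx'];g=cv2.cvtColor(c['frame'],cv2.COLOR_RGB2GRAY)
def ray(u,v,z):
    d=W[:3,:3]@np.linalg.inv(K)@[u,v,1]; return ts(W[:3,3]+d*(z-W[2,3])/d[2])
def ang(q): return np.rad2deg(np.arctan2(q[1],q[0])).round(1)
for n,a in dict(l0=(402,178,96),l1=(423,135,96),hub=(384,222,104),wl0=(455,125,123),wl1=(472,80,123),d1=(481,29,85),d2=(466,52,85),d3=(504,44,85),d4=(488,68,85),two=(204,212,85),five=(553,211,85)).items():
    q=ray(*a);print(n,q.round(1),ang(q))
m=np.zeros((400,640),bool);m[60:140,395:490]=1
for t in (118,121,122,123):
    p=ts(X[m&(X[...,2]>t)]);print(t,len(p),p.mean(0).round(1),ang(p.mean(0)),cv2.minAreaRect(p.astype(np.float32)))
E
```

```text
l0 [  9.5 -12. ] -51.6
l1 [ 30.3 -20.5] -34.1
hub [-10.5  -2.8] -165.1
wl0 [ 37.1 -25.1] -34.0
wl1 [ 53.9 -29.7] -28.9
d1 [ 77.8 -46.6] -30.9
d2 [ 67.9 -40.8] -31.0
d3 [ 71.4 -58.2] -39.2
d4 [ 60.8 -52.2] -40.6
two [-11.7  90.4] 97.4
five [-11.2 -96.6] -96.6
118 1217 [ 54.9 -22.4] -22.2 ((55.775333404541016, -22.913793563842773), (12.398533821105957, 16.121858596801758), 69.15950775146484)
121 889 [ 55.2 -22.9] -22.5 ((55.60312271118164, -22.836849212646484), (11.571236610412598, 15.608258247375488), 67.76590728759766)
122 355 [ 55.4 -22.8] -22.4 ((56.04550552368164, -22.62306022644043), (10.989931106567383, 14.501441955566406), 70.17778015136719)
123 37 [ 55.7 -22.7] -22.1 ((55.99541473388672, -22.550392150878906), (9.353002548217773, 13.545402526855469), 51.9893684387207)
```

```bash
python3 - <<'E'
from h import *
tab(None,240)
E
```

```text
6.4 [ 588.3 -109.9  107.5] [-24.7  27.2] [0.4 0.1 0.5]
1724 [ 57.6 -23.8] -22.431369044660148 off home 8.20913435040947
```

Request:
jog_arm:
  steps:
    - [1,[0,2.5,0],0]
    - [1,[0,2.5,0],0]
    - [1,[0,2.4,0],0]
    - [1,[0,0,0.8],0]
    - [1,[0,0,0.8],0]
    - [1,[0,0,0.6],0]
    - [1,[0,0,0.4],0]
    - [1,[0,0,0.3],0]

```text
clock: 7.12
position: [654.5, -162.9, 108.7]
tool_rot: [0.574, 0.413, -0.574, 0.413]
force: [-0.6, 1.3, -0.0]
finger_gap: 0.4
```

Request:
jog_arm:
  steps:
    - [1,[0,0,0.2],0]
    - [1,[0,0,0],0]
    - [1,[0,0,0],0]
    - [1,[0,0,0],0]
    - [1,[0,0,0],0]
    - [1,[0,0,0],0]
    - [1,[0,0,0],0]
    - [1,[0,0,0],0]

```text
clock: 7.78
position: [654.6, -164.4, 108.5]
tool_rot: [-0.574, -0.413, 0.574, -0.413]
force: [-1.3, -0.3, 0.4]
finger_gap: 0.8
```

```bash
python3 - <<'E'
from h import *
tab(None,240)
E
```

```text
7.7833 [ 654.6 -164.4  108.5] [55.5 -3.5] [-1.3 -0.3  0.4]
0 [0. 0.] 0.0 off home 62.00556426644306
```

Request:
jog_arm:
  steps:
    - [1,[0,0,-0.8],0]
    - [1,[0,0,-1.5],0]
    - [1,[0,-2.5,-0.5],0]
    - [1,[0,-2.5,0],0]
    - [1,[0,-2.5,0],0]
    - [1,[0,0,0],0]
    - [1,[0,0,0],0]
    - [1,[0,0,0],0]

```text
clock: 8.5
position: [593.4, -113.4, 109.1]
tool_rot: [0.574, 0.413, -0.573, 0.414]
force: [-0.4, 0.4, -0.2]
finger_gap: 0.3
```

```bash
python3 - <<'E'
from h import *
tab('pics/wr7.png',240)
E
```

```text
8.5 [ 593.4 -113.4  109.1] [-18.8  25.5] [-0.4  0.4 -0.2]
1604 [ 54.6 -30. ] -28.82266643835815 off home 1.3100664450416135
```

View pics/wr7.png

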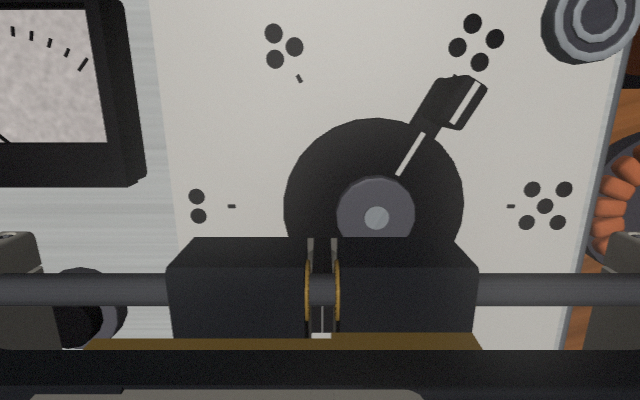

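The tab and disc line now point at the four dots at (475,42), measured 1.3 mm from home. Next I'll lift and go over the button.

Request:
jog_arm:
  steps:
    - [1,[-2.5,0,0],0]
    - [1,[-2.5,0,0],0]
    - [1,[0,-0.7,-2.3],0]
    - [1,[0,-0.7,-2.3],0]
    - [1,[0,-0.7,-2.3],0]
    - [1,[0,-0.7,-2.3],0]
    - [1,[0,-0.7,-2.3],0]
    - [1,[0,-0.6,-2.4],0]

```text
clock: 9.22
position: [598.1, 31.8, 158.4]
tool_rot: [0.574, 0.413, -0.574, 0.413]
force: [0.8, -0.3, -0.4]
finger_gap: 0.3
```

Request:
jog_arm:
  steps:
    - [1,[1.5,0,0],0]
    - [1,[1.0,0,0],0]
    - [1,[0.8,0,0],0]
    - [1,[0,0,0],0]
    - [1,[0,0,0],0]
    - [1,[0,0,0],0]
    - [1,[0,0,0],0]
    - [1,[0,0,0],0]

```text
clock: 9.88
position: [597.7, 30.3, 126.2]
tool_rot: [0.574, 0.413, -0.573, 0.413]
force: [0.2, 0.3, -0.3]
finger_gap: 0.7
```

```bash
python3 - <<'E'
from h import *
s=arm.sense();print(s['clock'],s['position'].round(1),ts(s['position']).round(1),s['force'].round(1))
c,W=cam('top');X=cloud(c,W);z=X[...,2];p=X[(z>114)&(z<130)];q=ts(p);r=np.hypot(*q.T);k=(r<80)&(r>45);q=q[k];m=(q.min(0)+q.max(0))/2;print(len(q),q.mean(0),m,np.rad2deg(np.arctan2(m[1],m[0])))
cv2.imwrite('pics/crop2.png',cv2.resize(c['frame'][90:260,225:475,::-1],None,fx=3.2,fy=3.2,interpolation=cv2.INTER_CUBIC))
E
```

```text
9.8833 [597.7  30.3 126.2] [-60.3 163.1] [ 0.2  0.3 -0.3]
42 [ 54.49035742 -31.0843197 ] [ 54.966401   -30.76182572] -29.23346225043871
```

View pics/crop2.png

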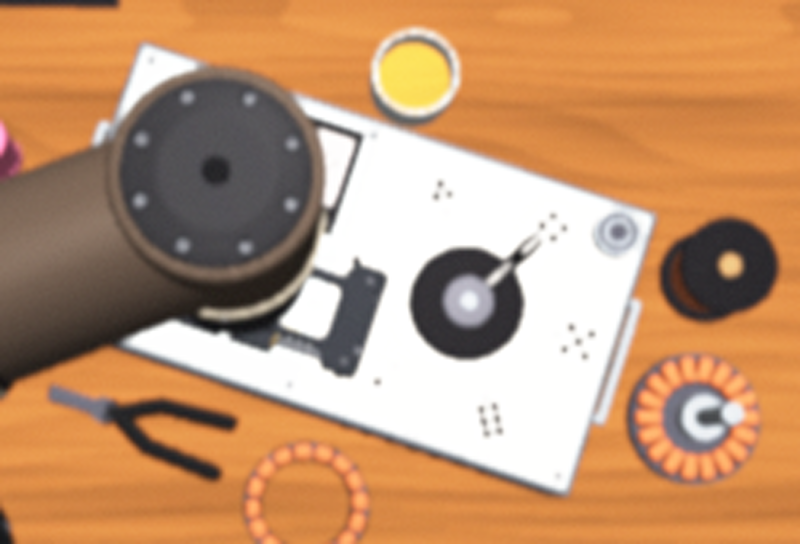

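Top view: the tab points straight at the four dots (crop 520,250), the tester hasn't moved, and the gripper is over the button. Pressing now.

Request:
jog_arm:
  steps:
    - [1,[0.8,0,0],0]
    - [1,[0.6,0,0],0]
    - [1,[0.4,0,0],0]
    - [1,[0.3,0,0],0]
    - [1,[0.3,0,0],0]
    - [1,[0.1,0,0],0]
    - [1,[0,0,0],0]
    - [1,[0,0,0],0]

```text
clock: 10.6
position: [596.9, 30.5, 100.7]
tool_rot: [-0.573, -0.414, 0.574, -0.413]
force: [-2.6, -0.1, 4.9]
finger_gap: 0.4
```

Request:
jog_arm:
  steps:
    - [1,[0.1,0,0],0]
    - [1,[0,0,0],0]
    - [1,[0,0,0],0]
    - [1,[0,0,0],0]
    - [1,[0,0,0],0]
    - [1,[0,0,0],0]
    - [1,[0,0,0],0]
    - [1,[0,0,0],0]

```text
clock: 11.27
position: [597.0, 30.5, 100.6]
tool_rot: [-0.573, -0.414, 0.574, -0.414]
force: [-5.9, 1.3, 10.8]
finger_gap: 0.4
```

```bash
python3 - <<'E'
from h import *
c,W=cam('top');X=cloud(c,W);z=X[...,2];p=X[(z>114)&(z<130)];q=ts(p);r=np.hypot(*q.T);k=(r<80)&(r>45);q=q[k];m=(q.min(0)+q.max(0))/2;print(len(q),m,np.rad2deg(np.arctan2(m[1],m[0])))
h=X[175:193,362:380].reshape(-1,3);h=h[(h[:,2]>100)];print('hub',ts(h).mean(0))
h=X[118:138,268:290].reshape(-1,3);h=h[h[:,2]>155];h=h[h[:,2]<168];print('cap',len(h),ts(h).mean(0) if len(h) else '')
cv2.imwrite('pics/wr8.png',cam('wrist')[0]['frame'][:,:,::-1])
s=arm.sense();print(s['clock'],s['position'],s['force'])
E
```

```text
40 [ 55.15604472 -31.18448047] -29.48322967788111
hub [ 0.91677087 -1.18569014]
cap 46 [ 58.06733886 275.89669479]
11.3667 [596.96235927  30.47236089 100.56032036] [-6.23628923  0.49373002 10.90068475]
```

View pics/wr8.png

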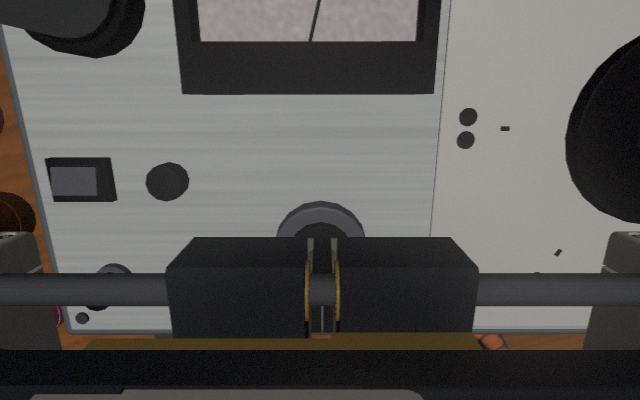

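The fingers are on the button at (320,225). The needle at (315,20) now leans right; before it leaned left. Force is steady at 10.9 N, so I'm handing in.

```bash
python3 -c "
from rig import arm
print(arm.finish_job());s=arm.sense();print(s['clock'],s['position'],s['force'])"
```

```text
the job is handed in; nothing more can be done
None
the job is handed in; nothing more can be done
```

I pushed the range selector clockwise with the shut fingertips until it sat at four dots. I then pressed the test button down and handed the job in at about 11.4 s, still holding it. The interface gave no verdict.

**Last checks:**
- **Selector:** the tab measured -29.5° against -30° for home, about 1.5 mm off.
- **Button:** the tool was 6.4 mm below the button's up height, with a steady 10.9 N where 5 N holds it fully down. The meter needle had swung over.
- **Tester:** it had not visibly moved; the hub was within about 1.5 mm of its earlier position.

**What disagreed or stayed unsure:**
- **Selector detent:** the tab started halfway between the two- and three-dot marks, not at a mark. It also stopped at about -22° after the first push, some 8 mm short of home, so I pushed it a second time. I did not clearly see the roller pull it home.
- **Capacitor:** in the last check its top read about 8 mm from the socket's nominal place. The arm partly hid it and I took no earlier reading the same way. The arm's path stayed clear of it and I felt no contact.
- **Sideways force:** about 6 N acted on the tool while holding the button down.

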